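# Open a dispenser whose thread hand is unknown

## Task

The steel dispenser is empty and has to be opened for refilling. Pull its locking pin out of the socket and set it down on the bamboo coaster, then unscrew the pump top: nobody remembers whether its thread is right- or left-handed, so if it will not give one way, turn it the other. Lift the pump out until its tube is clear of the neck and finish while still holding it there, upright, in the gripper; leave the brush, the sugar bowl and the whisk where they are.

Things in the scene. Friction and masses are not known exactly. Their poses are not given: they have to be found in the camera images.
- dispenser: stainless dispenser screwed to the sill, cannot move. Origin: centre of its underside on the sill, z up. Round body 64 mm across on a foot disc of 84 mm, shoulder at z = 100 mm, neck (27 mm outside, 20 mm bore) up to z = 118 mm. On its -x side a socket block (24 x 23 mm), centred at x = -42 mm, top at z = 104 mm, holds the upright locking pin
- socket_mouth (a point): mouth of the pin socket: a 14 x 14 mm hole, 20 mm deep, straight down; a sprung ball in its outer wall snaps into the pin's groove, so the pin comes out straight up against about 5 to 10 N over the first 6 mm, then freely
- neck_top (a point): centre of the dispenser's neck rim, 118 mm above the sill; frame turned as the dispenser
- pin: loose steel locking pin, 50 g, 56 mm long. Origin: centre of its lower tip; z along it, towards the head. Round shank 12 mm across with a groove, 32 mm long, then a block head 16 mm (pin x) x 22 mm (pin y) x 24 mm high. Seated, its tip is 84 mm above the sill. Its shank stands between the prongs of the pump's fork, so the pump cannot turn until it is out. It can stand on its flat tip (10 mm)
- pin_grip (a point): point to grip the pin: in the head, 47 mm above the tip; close the fingers along pin y (22 mm)
- pin_mid (a point): point on the pin's axis 28 mm from the tip, half its length
- pump: loose bright metal pump top, 160 g, one rigid piece. Origin: centre of the collar's lower rim, 102 mm above the sill when seated; z up; x starts along the dispenser's x. Collar 49 mm across, 20 mm high; on its -x side a two-pronged fork reaches 50 mm from the axis, 5 to 12 mm above the origin. A flat-sided press head, 40 mm (x) x 28 mm (y), is 26 to 54 mm above it; its spout reaches 53 mm to +x
- pump_grip (a point): point to grip the pump: in the press head, on the axis, 44 mm above the pump's origin; close the fingers along pump y (28 mm). The coarse thread may be right- or left-handed (not to be seen): the wrong way it turns about 0.1 rad to a hard stop; the other way it turns lightly without rising, and between 0.85 and 2 rad it lifts straight off. Before that it has 2 mm of play upward
- tube_end (a point): lower end of the pump's tube, on its axis, 46 mm below the pump's origin
- coaster: round bamboo coaster, 110 mm in diameter, stays put. Origin: centre of its underside on the sill; its top is 6 mm high, with a rim 4 mm wide and 3 mm higher
- brush: grey plastic nail brush, 90 x 36 x 30 mm, lying bristles down; origin: centre of its underside. Leave alone
- sugar_bowl: white ceramic sugar bowl with its lid (one piece), 90 mm in diameter, 98 mm high; origin: centre of its underside. Leave alone
- whisk: small steel whisk lying flat, 200 mm long along its x, loops 40 mm wide, 20 mm high; origin: under its middle. Leave alone
Things that resemble listed ones, but are neither listed nor needed, are in the scene too. Leave any orange look-alike of the dispenser alone.

How it is judged:
On the way, in this order (a step that is already met when the one before it is completed fails the run):
1. the pin is pulled clear of its socket (z of pin in the frame of socket_mouth above 0.005 m), for 0.1 s.
2. the pin rests on the coaster, let go (contact force between pin and coaster above 0.1 N and contact force between the fingers and pin below 0.05 N and horizontal distance between pin_mid and coaster below 0.06 m), for 0.2 s.
3. the pump is turned loose, still in the neck (angle between the x axis of pump and the x axis of dispenser, either way round above 0.5 rad and z of tube_end in the frame of neck_top below -0.01 m), for 0.1 s.
At the end, for the whole second after the job is handed in: The gripper holds the pump upright (within 0.3 rad) and still (under 0.03 m/s) with the tube's end at least 5 mm above the neck rim, touching the dispenser no more; the pin rests on the coaster, its middle within 60 mm of the coaster's centre (z of tube_end in the frame of neck_top above 0.005 m and angle between pump's own z axis and vertical below 0.3 rad and contact force between the fingers and pump above 1 N and contact force between pump and dispenser below 0.05 N and linear speed of each of pump, pin below 0.03 m/s and contact force between pin and coaster above 0.1 N and horizontal distance between pin_mid and coaster below 0.06 m and height (world z) of pin_mid below 0.06 m); the arm keeps its last pose, push and grip.
It fails at once if the nail brush is disturbed (distance of brush from where it was at the start of the episode above 0.02 m).
It fails at once if the sugar bowl is disturbed (distance of sugar_bowl from where it was at the start of the episode above 0.02 m or angle between sugar_bowl's own z axis and vertical above 0.3 rad).
It fails at once if the whisk is disturbed (distance of whisk from where it was at the start of the episode above 0.02 m).
It also fails if it takes over 54 s, if anything falls off the work surface, if the arm or the gripper's body presses on something with over 40 N, if the wrist force passes 120 N, or if a joint passes its speed limit or range.

## Robot

A 6-joint arm with a two-finger parallel gripper is mounted at the origin on the work surface. World frame = base frame: x ahead of the robot, y to its left, z up, the work surface at z = 0. Lengths are in m, angles in rad, forces in N, time in s.
With the tool pointing down it reaches from about 0.3 to 0.775 m from the base axis. Payload 14.6 kg.
Tool frame: the origin (TCP) lies between the finger pads; the fingertips stand 14 mm ahead of it and the grasp point (between the pads) lies 5 mm behind it; z points along the fingers, x is the direction in which the jaws open and shut, and the axes are right-handed (so a half turn about z gives the same grasp; the last joint's range is limited). The gripper opens to 94 mm and grips with 3 to 60 N. Pads are 16 mm wide; open, the fingers measure 119 mm over their backs; the gripper's body (75 mm by 177 mm) begins 78 mm behind the grasp point.
Start: joints at [1.18, 0.3, 1.521, -0, 1.321, -0.067], TCP at [0.175, 0.521, 0.219] pointing down, gripper open.
Joint ranges: [-3.03, 3.03], [-0.79, 2.21], [0.23, 2.52], [-1.04, 4.18], [0, 3.07], [-2.55, 2.55]. Speed limits (rad/s): [2.22, 2.22, 2.57, 3.14, 3.14, 3.14].

## Interface

Orientations are given as a unit quaternion [x, y, z, w].
In Python, from station import read_state, cams, env gives the robot as it stands.
- The arm moves only by the tool play_rows, never from a script. Its argument "rows" is a list of rows, each an object with "turn": the turn, a rotation vector about the tool's x, y, z in rad, a list of three; "delta_pos": the shift along the tool's x, y, z in mm, a list of three; "hand": the finger opening in mm, from 0 to 94. A call has 1 to 12 rows; each row shifts and turns the commanded pose from where the row before left it, along the tool's axes as they then stand; what a row does not reach is not made up. A row lasts 1/12 s, in which the tool goes at most 41.7 mm and 7.16 degrees, less where a joint would pass 70% of its speed; a pose out of reach is approached as far as the arm can. A call with a gripper value outside its range is refused whole. The fingers move at their own pace and stop on an object; "newtons" is the grip in N (left out, the last holds). Time passes only in rows, so rows that do not move let the fingers close. It gives the time, the measured TCP pose, the force and the opening at its end, in the units of the state.
- read_state(): the state, without advancing time (a new reading comes with each control period).
- cams.grab_frame(name): name is "scene" or "top"; returns the picture (384x512x3 uint8, red, green, blue); there is no depth.
- cams.camera_params(name): a dict with "mtx" (3x3 intrinsics, pixels), "pose" (4x4, takes a point from camera to world coordinates). Camera axes: x right, y up, looking along -z (the intrinsics and any distortion apply to the point x, -y, -z); pixel columns grow to the right and rows downward; lengths in m; the calibration is good to about 2 mm. A picture is of the moment at which its call begins. camera_params takes no time and is no camera call.
- env.close_job(): hands the job in, once; it reports no verdict.
The state is a dict: "time_s": time; "joints": joint angles; "joint_vel": joint speeds; "tau": joint torques, N m; "ee_pos": TCP position; "tcp_rot": TCP orientation; "ft_force": force on the tool from outside, world axes, zero at the start; "moment": the same for the moment, N m; "grip_width": finger opening in m.
Only numpy, scipy, OpenCV 4.12 (cv2) and the standard library are available. Lean on these libraries where they do the work, as an engineer would, in place of code of your own. Each camera call takes 0.05 s, during which the arm holds its last target. There are 200 camera calls.

## Working session

There is one attempt and no reset: what is moved stays moved. The work goes in short steps, Python scripts to look and compute and a tool call to move; the robot and the scene stay as the last step left them, time stands still between calls to the robot, and variables do not carry over. Pictures are saved under pics/ and viewed, about 8 in all and at most 12, crops included, and the job is handed in when it is done.

Besides the shell and the picture viewer there is one more tool, called after ">>>" as a command line: name --argument value ..., lists and objects as JSON in quotes. play_rows: Moves the arm, as the interface text tells. Its arguments: {"type":"object","properties":{"rows":{"type":"array"},"newtons":{"type":"number"}},"required":["rows"]}

```bash
mkdir -p pics; ls
python3 - <<'E'
from station import read_state,cams,env
import cv2,numpy as np
np.set_printoptions(precision=4,suppress=True)
for n in("scene","top"):
    im=cams.grab_frame(n);cv2.imwrite(f"pics/{n}0.png",cv2.resize(im[:,:,::-1],(800,600),interpolation=cv2.INTER_CUBIC))
    p=cams.camera_params(n);print(n,p)
print(read_state())
E
```

```text
pics
scene {'mtx': array([[427.4701,   0.    , 249.8846],
       [  0.    , 427.4701, 180.5652],
       [  0.    ,   0.    ,   1.    ]]), 'pose': array([[ 0.6703, -0.407 ,  0.6206,  1.3737],
       [ 0.7421,  0.3685, -0.5599, -0.7626],
       [-0.0008,  0.8358,  0.549 ,  0.8305],
       [ 0.    ,  0.    ,  0.    ,  1.    ]])}
top {'mtx': array([[394.8079,   0.    , 259.482 ],
       [  0.    , 394.8079, 194.3487],
       [  0.    ,   0.    ,   1.    ]]), 'pose': array([[-0.0299,  0.999 , -0.0325,  0.5237],
       [-0.9994, -0.0294,  0.0169, -0.0104],
       [ 0.016 ,  0.033 ,  0.9993,  1.1016],
       [ 0.    ,  0.    ,  0.    ,  1.    ]])}
{'time_s': 0.1, 'joints': array([ 1.1804,  0.3004,  1.5215,  0.    ,  1.3207, -0.0666]), 'joint_vel': array([ 0.0012, -0.0004, -0.0032, -0.0001, -0.0003,  0.0012]), 'tau': array([ -0.0014, -53.2635, -35.3281,   0.0709,   0.0235,  -0.0001]), 'ee_pos': array([0.1749, 0.5212, 0.2189]), 'tcp_rot': array([ 0.8118,  0.5839, -0.0005,  0.0003]), 'ft_force': array([ 0.0992, -0.4191,  0.1156]), 'moment': array([ 0.0515,  0.0106, -0.0251]), 'grip_width': 0.0940866879853381}
```

View pics/scene0.png

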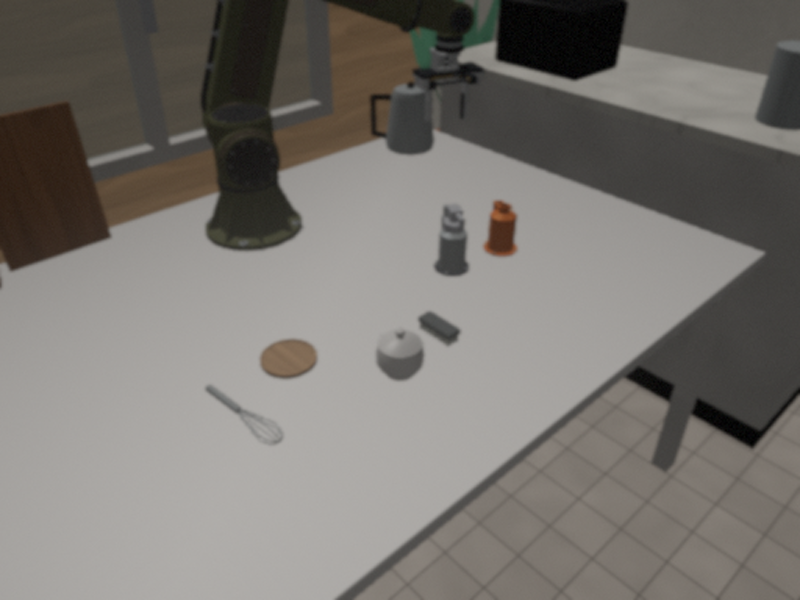

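View pics/top0.png

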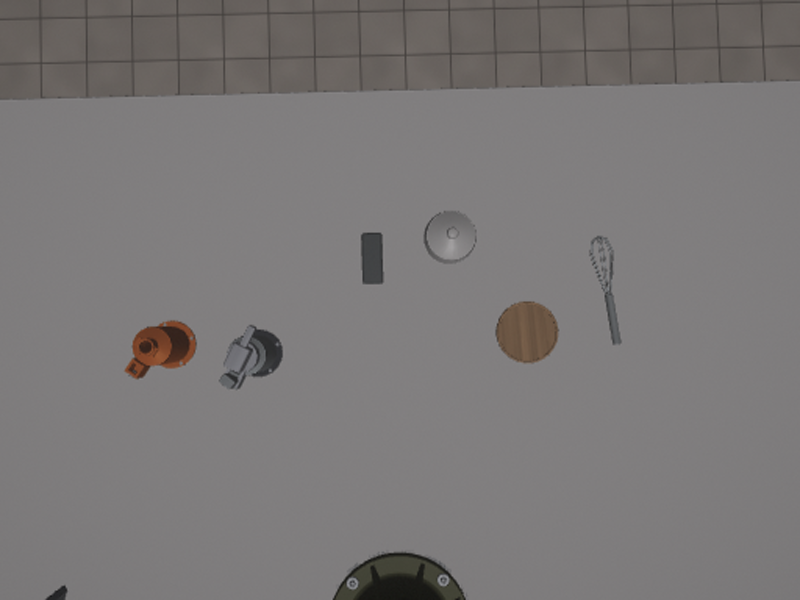

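The top view shows the steel dispenser at about (255,355) of 800x600, with its pin towards lower left. The coaster is at (527,332), the orange decoy at (160,345) and the brush at (372,258). Next I'll zoom in on the dispenser in both views.

```bash
cat > h.py <<'E'
import numpy as np,cv2
from station import read_state,cams,env
np.set_printoptions(precision=4,suppress=True)
P={n:cams.camera_params(n) for n in("scene","top")}
def ray(n,uv):
    p=P[n];d=np.linalg.inv(p["mtx"])@[uv[0],uv[1],1];d=d*[1,-1,-1]
    return p["pose"][:3,3],p["pose"][:3,:3]@d
def at(n,uv,z):
    o,d=ray(n,uv);return o+d*(z-o[2])/d[2]
def proj(n,X):
    p=P[n];c=(np.asarray(X)-p["pose"][:3,3])@p["pose"][:3,:3];q=p["mtx"]@(c*[1,-1,-1]);return q[:2]/q[2]
def crop(n,c0,r0,w,h,s):
    im=cams.grab_frame(n)[r0:r0+h,c0:c0+w,::-1];return cv2.resize(im,None,fx=s,fy=s,interpolation=cv2.INTER_CUBIC)
E
python3 - <<'E'
from h import *
a=crop("top",132,200,56,56,7);b=crop("scene",262,122,56,56,7)
cv2.imwrite("pics/z1.png",np.hstack([a,b])) 
k=1.5625
print("coaster",at("top",(527/k,332/k),.009),"disp foot",at("top",(262/k,353/k),.0))
print("neck",at("top",(247/k,354/k),.156))
print("brush",at("top",(372/k,258/k),.03),"bowl",at("top",(452/k,232/k),.098))
E
```

```text
coaster [ 0.5025 -0.2432  0.009 ] disp foot [0.4794 0.2281 0.    ]
neck [0.4848 0.2172 0.156 ]
brush [0.6397 0.0272 0.03  ] bowl [ 0.6713 -0.1071  0.098 ]
```

View pics/z1.png

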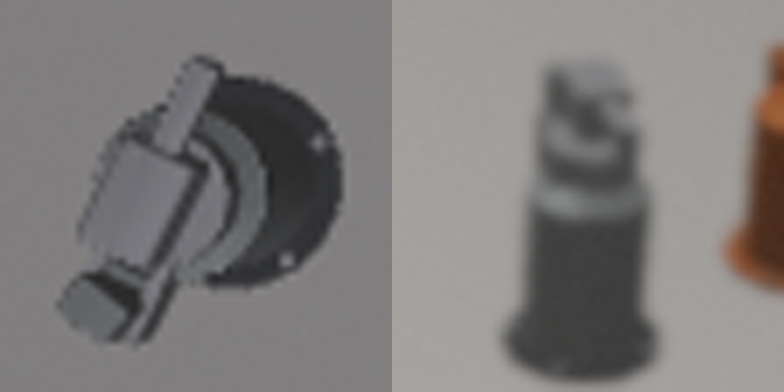

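Run:
```python
from h import *
f=lambda x,y:((x+.5)/7-.5+132,(y+.5)/7-.5+200)
print("foot",at("top",f(238,181),.004))
h=at("top",f(139,204),.156);s=at("top",f(205,62),.15);p=at("top",f(90,304),.14)
print("head",h,"spout",s,"pin",p)
for a,b in((h,s),(p,h)): d=b-a;print(np.hypot(*d[:2]),np.degrees(np.arctan2(d[1],d[0])))
acc=np.mean([cams.grab_frame("top")[225:256,132:163,::-1].astype(float) for _ in range(4)],0)
im=np.clip((acc-60)*2,0,255).astype(np.uint8)
cv2.imwrite("pics/z2.png",cv2.resize(im,None,fx=18,fy=18,interpolation=cv2.INTER_CUBIC))
```

```text
foot [0.4811 0.2331 0.004 ]
head [0.4802 0.233  0.156 ] spout [0.5278 0.211  0.15  ] pin [0.4455 0.2547 0.14  ]
0.05242228874543633 -24.80426892213506
0.040870340483249716 -32.029987973141154
```

View pics/z2.png

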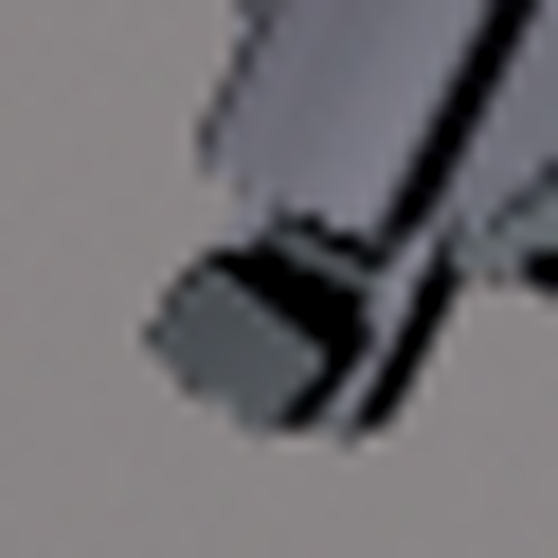

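The enlarged view shows the pin's head top with corners at about (150,335), (268,430), (325,352) and (212,257), so its long axis is skewed relative to the dispenser. I'll work out the pose from those.

```bash
cat >> h.py <<'E'
from scipy.spatial.transform import Rotation as R
def go(target,jaw):
    """total move in tool axes: target TCP (m), jaw direction deg (world, nearest half turn), tool down"""
    s=read_state();r=R.from_quat(s["tcp_rot"]);x=r.apply([1,0,0])
    a=np.degrees(np.arctan2(x[1],x[0]));d=(jaw-a+90)%180-90
    print("tcp",s["ee_pos"],"jaw",a,"q5",s["joints"],"turn world z deg",d,"-> tool z rad",-np.radians(d))
    t=R.from_euler("z",d,degrees=True)*r
    D=np.array(target)-s["ee_pos"]
    print("delta mm now-frame",r.inv().apply(D)*1e3,"after turn",t.inv().apply(D)*1e3)
E
python3 - <<'E'
from h import *
f=lambda x,y:((x+.5)/18-.5+132,(y+.5)/18-.5+225)
c=[at("top",f(*q),.14) for q in((150,335),(268,430),(325,352),(212,257))]
m=np.mean(c,0);print("pin",m)
for i,j in((0,1),(3,2),(1,2),(0,3)):
    d=c[j]-c[i];print(np.hypot(*d[:2]),np.degrees(np.arctan2(d[1],d[0])))
print(m[:2]-[.481,.233],np.hypot(*(m[:2]-[.481,.233])))
go((m[0],m[1],.2),0)
E
```

```text
pin [0.444  0.2539 0.14  ]
0.020355045444234415 -130.41260106459544
0.01984733987961787 -131.62347521157506
0.0128487801868208 -37.54168982198957
0.013252722654054935 -39.84448604195723
[-0.037   0.0209] 0.04243391473515392
tcp [0.175  0.5214 0.2194] jaw 71.44918186353054 q5 [ 1.1804  0.2999  1.5211  0.      1.3207 -0.0666] turn world z deg -71.44918186353054 -> tool z rad 1.2470234713748258
delta mm now-frame [-168.0205  340.2078   19.4036] after turn [269.0774 267.5287  19.3512]
```

>>> play_rows --rows '[{"turn":[0,0,0.125],"delta_pos":[0,0,0],"hand":40},{"turn":[0,0,0.125],"delta_pos":[0,0,0],"hand":40},{"turn":[0,0,0.124],"delta_pos":[0,0,0],"hand":40}]' --newtons 30

```text
time_s: 0.65
ee_pos: [0.175, 0.5214, 0.2194]
tcp_rot: [0.908, 0.42, -0.0, 0.0]
ft_force: [-0.2, -0.6, 0.2]
grip_width: 0.0772
```

Run:
```python
from h import *
go((.444,.254,.2),50)
```

```text
tcp [0.175  0.5214 0.2194] jaw 49.667365709308434 q5 [1.1804 0.2999 1.521  0.     1.3207 0.3135] turn world z deg 0.3326342906915727 -> tool z rad -0.005805563577603869
delta mm now-frame [-29.7131 378.1333  19.433 ] after turn [-31.9079 377.9544  19.4331]
```

>>> play_rows --rows '[{"turn":[0,0,0],"delta_pos":[-2.7,20,1],"hand":40},{"turn":[0,0,0],"delta_pos":[-2.7,36,2],"hand":40},{"turn":[0,0,0],"delta_pos":[-2.7,40,2],"hand":40},{"turn":[0,0,0],"delta_pos":[-2.7,40,2],"hand":40},{"turn":[0,0,0],"delta_pos":[-2.7,40,2],"hand":40},{"turn":[0,0,0],"delta_pos":[-2.7,40,2],"hand":40},{"turn":[0,0,0],"delta_pos":[-2.7,40,2],"hand":40},{"turn":[0,0,0],"delta_pos":[-2.7,40,2],"hand":40},{"turn":[0,0,0],"delta_pos":[-2.7,36,2],"hand":40},{"turn":[0,0,0],"delta_pos":[-2.7,30,1.5],"hand":40},{"turn":[0,0,0],"delta_pos":[-2.7,16,1],"hand":40},{"turn":[0,0,0],"delta_pos":[0,0,0],"hand":40}]'

```text
time_s: 1.65
ee_pos: [0.4472, 0.2535, 0.1996]
tcp_rot: [0.907, 0.421, -0.0, 0.0]
ft_force: [-0.1, 0.7, 0.4]
grip_width: 0.0398
```

Run:
```python
from h import *
go((.444,.254,.129),50)
for x in ((.444,.254,.14),(.4605,.2535,.116),(.481,.233,.156)): print(proj("scene",x))
b=crop("scene",255,105,66,60,10)
cv2.imwrite("pics/z3.png",b)
```

```text
tcp [0.4472 0.2535 0.1996] jaw 49.83408790298755 q5 [ 0.4447  0.2378  1.6473 -0.0004  1.2569 -0.4249] turn world z deg 0.1659120970124519 -> tool z rad -0.0028957123617555335
delta mm now-frame [-1.6561 -2.7214 70.5865] after turn [-1.6482 -2.7263 70.5865]
[286.8324 131.29  ]
[289.7643 138.9181]
[290.5723 132.5619]
```

View pics/z3.png

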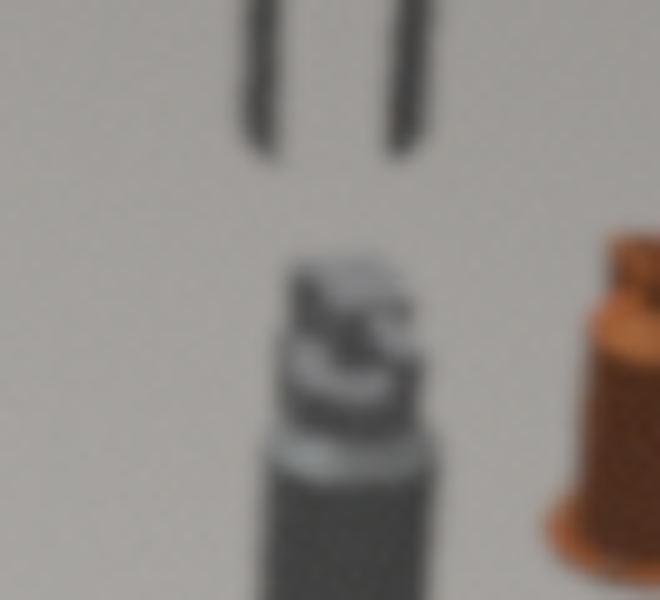

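The fingers hang above the dispenser. The press head's top is at about (290,133), against a predicted (290.6,132.6), so the calibration agrees. I'll descend onto the pin.

>>> play_rows --rows '[{"turn":[0,0,0],"delta_pos":[-1.6,-2.7,5],"hand":40},{"turn":[0,0,0],"delta_pos":[0,0,20],"hand":38},{"turn":[0,0,0],"delta_pos":[0,0,20],"hand":38},{"turn":[0,0,0],"delta_pos":[0,0,15],"hand":38},{"turn":[0,0,0],"delta_pos":[0,0,10],"hand":38},{"turn":[0,0,0],"delta_pos":[0,0,0],"hand":38}]'

```text
time_s: 2.2
ee_pos: [0.4409, 0.2568, 0.1281]
tcp_rot: [0.906, 0.423, -0.002, -0.0]
ft_force: [-0.9, -0.6, -0.2]
grip_width: 0.0381
```

>>> play_rows --rows '[{"turn":[0,0,0],"delta_pos":[0,0,0],"hand":10},{"turn":[0,0,0],"delta_pos":[0,0,0],"hand":10},{"turn":[0,0,0],"delta_pos":[0,0,0],"hand":10},{"turn":[0,0,0],"delta_pos":[0,0,0],"hand":10},{"turn":[0,0,0],"delta_pos":[0,0,0],"hand":10}]' --newtons 30

```text
time_s: 2.62
ee_pos: [0.4428, 0.2566, 0.1309]
tcp_rot: [0.906, 0.423, 0.001, -0.0]
ft_force: [-1.9, 1.0, 6.4]
grip_width: 0.0218
```

>>> play_rows --rows '[{"turn":[0,0,0],"delta_pos":[0,0,-2],"hand":10},{"turn":[0,0,0],"delta_pos":[0,0,-2],"hand":10},{"turn":[0,0,0],"delta_pos":[0,0,-2],"hand":10},{"turn":[0,0,0],"delta_pos":[0,0,-3],"hand":10},{"turn":[0,0,0],"delta_pos":[0,0,-4],"hand":10},{"turn":[0,0,0],"delta_pos":[0,0,-6],"hand":10},{"turn":[0,0,0],"delta_pos":[0,0,-10],"hand":10},{"turn":[0,0,0],"delta_pos":[0,0,-20],"hand":10},{"turn":[0,0,0],"delta_pos":[0,0,-25],"hand":10},{"turn":[0,0,0],"delta_pos":[0,0,-30],"hand":10},{"turn":[0,0,0],"delta_pos":[0,0,-20],"hand":10},{"turn":[0,0,0],"delta_pos":[0,0,0],"hand":10}]'

```text
time_s: 3.62
ee_pos: [0.4435, 0.2569, 0.2592]
tcp_rot: [0.906, 0.423, 0.004, -0.0]
ft_force: [0.7, 0.1, 0.1]
grip_width: 0.0221
```

Run:
```python
from h import *
print(read_state()["ft_force"]);go((.5025,-.2432,.26),50)
a=crop("top",125,180,70,76,7);b=crop("scene",255,90,44,76,7)
cv2.imwrite("pics/z4.png",np.hstack([a,b]))
```

```text
[0.7191 0.1385 0.1217]
tcp [0.4435 0.2569 0.2592] jaw 50.02491963564391 q5 [ 0.4535  0.1825  1.5733  0.0001  1.3785 -0.4196] turn world z deg -0.02491963564391142 -> tool z rad 0.0004349296903835915
delta mm now-frame [-345.2903  366.508    -2.075 ] after turn [-345.1309  366.6581   -2.0736]
```

View pics/z4.png

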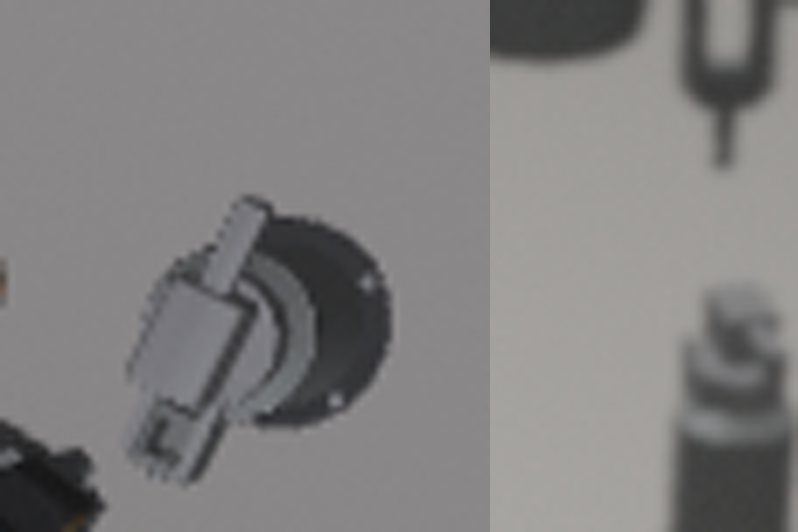

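The pin is out of the socket and hangs upright in the gripper; the dispenser and pump are unchanged. I'll carry it to the coaster.

>>> play_rows --rows '[{"turn":[0,0,0],"delta_pos":[-14,15,0],"hand":10},{"turn":[0,0,0],"delta_pos":[-25,26.5,0],"hand":10},{"turn":[0,0,0],"delta_pos":[-27,28.7,0],"hand":10},{"turn":[0,0,0],"delta_pos":[-27,28.7,0],"hand":10},{"turn":[0,0,0],"delta_pos":[-27,28.7,0],"hand":10},{"turn":[0,0,0],"delta_pos":[-27,28.7,0],"hand":10},{"turn":[0,0,0],"delta_pos":[-27,28.7,0],"hand":10},{"turn":[0,0,0],"delta_pos":[-27,28.7,0],"hand":10},{"turn":[0,0,0],"delta_pos":[-27,28.7,0],"hand":10},{"turn":[0,0,0],"delta_pos":[-27,28.7,0],"hand":10},{"turn":[0,0,0],"delta_pos":[-27,28.7,0],"hand":10},{"turn":[0,0,0],"delta_pos":[-27,28.7,0],"hand":10}]'

```text
time_s: 4.72
ee_pos: [0.495, -0.1934, 0.2527]
tcp_rot: [0.906, 0.423, -0.001, -0.001]
ft_force: [0.7, 0.4, -0.1]
grip_width: 0.0221
```

>>> play_rows --rows '[{"turn":[0,0,0],"delta_pos":[-24,25,0],"hand":10},{"turn":[0,0,0],"delta_pos":[-12,13,0],"hand":10},{"turn":[0,0,0],"delta_pos":[0,0,20],"hand":10},{"turn":[0,0,0],"delta_pos":[0,0,30],"hand":10},{"turn":[0,0,0],"delta_pos":[0,0,30],"hand":10},{"turn":[0,0,0],"delta_pos":[0,0,25],"hand":10},{"turn":[0,0,0],"delta_pos":[0,0,25],"hand":10},{"turn":[0,0,0],"delta_pos":[0,0,20],"hand":10},{"turn":[0,0,0],"delta_pos":[0,0,10],"hand":10},{"turn":[0,0,0],"delta_pos":[0,0,0],"hand":10}]'

```text
time_s: 5.55
ee_pos: [0.5003, -0.2428, 0.0912]
tcp_rot: [0.906, 0.423, -0.001, -0.002]
ft_force: [-0.3, 0.2, -0.3]
grip_width: 0.0219
```

Run:
```python
from h import *
go((.5025,-.2432,.055),50)
a=crop("top",300,160,75,85,7);b=crop("scene",150,190,44,85,7)
cv2.imwrite("pics/z5.png",np.hstack([a,b]))
```

```text
tcp [ 0.5003 -0.2428  0.0912] jaw 50.01719829768387 q5 [-0.5177  0.4539  1.6283  0.      1.0645 -1.3907] turn world z deg -0.017198297683876262 -> tool z rad 0.0003001669203217557
delta mm now-frame [ 1.1477  2.1017 36.1397] after turn [ 1.1483  2.1014 36.1397]
```

View pics/z5.png

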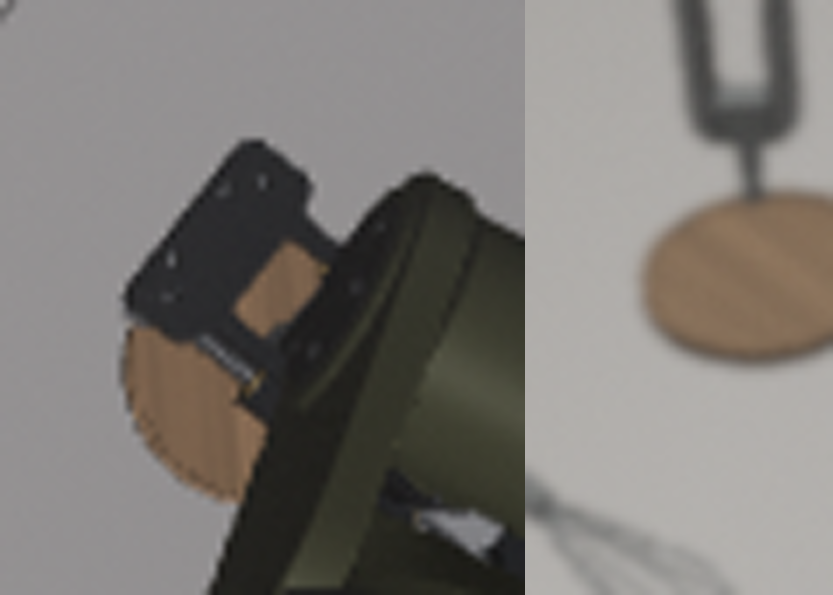

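>>> play_rows --rows '[{"turn":[0,0,0],"delta_pos":[1,2,10],"hand":10},{"turn":[0,0,0],"delta_pos":[0,0,12],"hand":10},{"turn":[0,0,0],"delta_pos":[0,0,8],"hand":10},{"turn":[0,0,0],"delta_pos":[0,0,3],"hand":10},{"turn":[0,0,0],"delta_pos":[0,0,2],"hand":10},{"turn":[0,0,0],"delta_pos":[0,0,1],"hand":10},{"turn":[0,0,0],"delta_pos":[0,0,0],"hand":10},{"turn":[0,0,0],"delta_pos":[0,0,0],"hand":10}]'

```text
time_s: 6.32
ee_pos: [0.5039, -0.2442, 0.0583]
tcp_rot: [0.906, 0.423, 0.0, 0.0]
ft_force: [-0.2, 0.5, -0.8]
grip_width: 0.0216
```

>>> play_rows --rows '[{"turn":[0,0,0],"delta_pos":[0,0,1.5],"hand":10},{"turn":[0,0,0],"delta_pos":[0,0,1.5],"hand":10},{"turn":[0,0,0],"delta_pos":[0,0,0],"hand":10},{"turn":[0,0,0],"delta_pos":[0,0,0],"hand":10}]'

```text
time_s: 6.65
ee_pos: [0.5038, -0.2441, 0.0549]
tcp_rot: [0.906, 0.423, -0.0, -0.0]
ft_force: [0.2, 0.4, -0.7]
grip_width: 0.0219
```

>>> play_rows --rows '[{"turn":[0,0,0],"delta_pos":[0,0,1],"hand":10},{"turn":[0,0,0],"delta_pos":[0,0,0],"hand":10},{"turn":[0,0,0],"delta_pos":[0,0,0],"hand":10}]'

```text
time_s: 6.9
ee_pos: [0.5038, -0.2441, 0.0539]
tcp_rot: [0.906, 0.423, 0.0, -0.0]
ft_force: [-0.4, -0.6, -0.5]
grip_width: 0.0218
```

>>> play_rows --rows '[{"turn":[0,0,0],"delta_pos":[0,0,1],"hand":10},{"turn":[0,0,0],"delta_pos":[0,0,0],"hand":10},{"turn":[0,0,0],"delta_pos":[0,0,0],"hand":10}]'

```text
time_s: 7.15
ee_pos: [0.5038, -0.2441, 0.053]
tcp_rot: [0.906, 0.423, 0.0, 0.0]
ft_force: [0.3, -0.9, 0.4]
grip_width: 0.0217
```

>>> play_rows --rows '[{"turn":[0,0,0],"delta_pos":[0,0,1],"hand":10},{"turn":[0,0,0],"delta_pos":[0,0,0],"hand":10},{"turn":[0,0,0],"delta_pos":[0,0,0],"hand":10}]'

```text
time_s: 7.4
ee_pos: [0.504, -0.2443, 0.0529]
tcp_rot: [0.906, 0.423, 0.0, 0.0]
ft_force: [-3.0, 1.7, 9.6]
grip_width: 0.022
```

>>> play_rows --rows '[{"turn":[0,0,0],"delta_pos":[0,0,-0.8],"hand":10},{"turn":[0,0,0],"delta_pos":[0,0,0],"hand":10},{"turn":[0,0,0],"delta_pos":[0,0,0],"hand":24},{"turn":[0,0,0],"delta_pos":[0,0,0],"hand":30},{"turn":[0,0,0],"delta_pos":[0,0,0],"hand":40},{"turn":[0,0,0],"delta_pos":[0,0,0],"hand":40},{"turn":[0,0,0],"delta_pos":[0,0,0],"hand":40},{"turn":[0,0,0],"delta_pos":[0,0,0],"hand":40}]'

```text
time_s: 8.07
ee_pos: [0.5038, -0.2441, 0.0527]
tcp_rot: [0.906, 0.423, -0.0, -0.0]
ft_force: [0.3, -0.5, 0.0]
grip_width: 0.0398
```

>>> play_rows --rows '[{"turn":[0,0,0],"delta_pos":[0,0,-8],"hand":40},{"turn":[0,0,0],"delta_pos":[0,0,-20],"hand":40},{"turn":[0,0,0],"delta_pos":[0,0,-35],"hand":40},{"turn":[0,0,0],"delta_pos":[0,0,-40],"hand":40},{"turn":[0,0,0],"delta_pos":[0,0,-40],"hand":40},{"turn":[0,0,0],"delta_pos":[0,0,-40],"hand":50},{"turn":[0,0,0],"delta_pos":[0,0,-20],"hand":50},{"turn":[0,0,0],"delta_pos":[0,0,0],"hand":50}]'

```text
time_s: 8.73
ee_pos: [0.5048, -0.2446, 0.2617]
tcp_rot: [0.906, 0.423, 0.002, 0.003]
ft_force: [0.8, -0.8, -0.4]
grip_width: 0.0496
```

Run:
```python
from h import *
go((.481,.233,.24),63)
print(proj("scene",(.504,-.244,.062)),proj("scene",(.504,-.244,.006)))
b=crop("scene",140,185,90,65,8)
cv2.imwrite("pics/z6.png",b)
```

```text
tcp [ 0.5048 -0.2446  0.2617] jaw 50.02094056651902 q5 [-0.5165  0.291   1.4341 -0.      1.4079 -1.3896] turn world z deg 12.979059433480984 -> tool z rad -0.22652732092627312
delta mm now-frame [ 350.67   -325.3264   19.5228] after turn [ 414.7377 -238.2572   20.3458]
[182.4682 213.7933] [184.0997 228.5947]
```

View pics/z6.png

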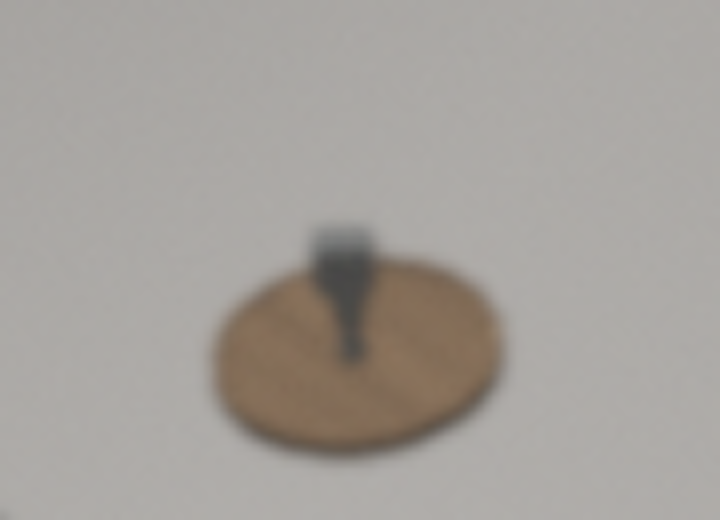

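The pin stands upright near the centre of the coaster, with its head at about (182,214), as predicted. Back to the pump now.

>>> play_rows --rows '[{"turn":[0,0,0],"delta_pos":[14,-13,0],"hand":50},{"turn":[0,0,0],"delta_pos":[26,-24,0],"hand":50},{"turn":[0,0,0],"delta_pos":[28,-26,0],"hand":50},{"turn":[0,0,0],"delta_pos":[28,-26,0],"hand":50},{"turn":[0,0,0],"delta_pos":[28,-26,0],"hand":50},{"turn":[0,0,0],"delta_pos":[28,-26,0],"hand":50},{"turn":[0,0,0],"delta_pos":[28,-26,0],"hand":50},{"turn":[0,0,0],"delta_pos":[28,-26,0],"hand":50},{"turn":[0,0,0],"delta_pos":[28,-26,0],"hand":50},{"turn":[0,0,0],"delta_pos":[28,-26,0],"hand":50},{"turn":[0,0,0],"delta_pos":[28,-26,0],"hand":50},{"turn":[0,0,0],"delta_pos":[28,-26,0],"hand":50}]'

```text
time_s: 9.78
ee_pos: [0.4808, 0.1937, 0.2546]
tcp_rot: [0.906, 0.423, -0.001, -0.0]
ft_force: [1.2, -0.8, 0.2]
grip_width: 0.0497
```

>>> play_rows --rows '[{"turn":[0,0,0],"delta_pos":[20,-19,0],"hand":50},{"turn":[0,0,0],"delta_pos":[10,-9,0],"hand":50},{"turn":[0,0,-0.1],"delta_pos":[0,0,0],"hand":50},{"turn":[0,0,-0.11],"delta_pos":[0,0,0],"hand":50},{"turn":[0,0,0],"delta_pos":[0,0,0],"hand":50}]'

```text
time_s: 10.2
ee_pos: [0.4794, 0.2326, 0.2548]
tcp_rot: [0.856, 0.518, -0.001, -0.0]
ft_force: [-0.3, -0.2, 0.7]
grip_width: 0.0499
```

Run:
```python
from h import *
go((.481,.233,.143),62)
```

```text
tcp [0.4794 0.2326 0.2548] jaw 62.36193960579035 q5 [ 0.383   0.237   1.518  -0.0001  1.3884 -0.7054] turn world z deg -0.36193960579035434 -> tool z rad 0.006317037814412016
delta mm now-frame [  1.2729   1.3398 111.7549] after turn [  1.2806   1.3327 111.7549]
```

>>> play_rows --rows '[{"turn":[0,0,0],"delta_pos":[1.3,1.3,15],"hand":50},{"turn":[0,0,0],"delta_pos":[0,0,30],"hand":50},{"turn":[0,0,0],"delta_pos":[0,0,30],"hand":46},{"turn":[0,0,0],"delta_pos":[0,0,20],"hand":46},{"turn":[0,0,0],"delta_pos":[0,0,12],"hand":46},{"turn":[0,0,0],"delta_pos":[0,0,5],"hand":46},{"turn":[0,0,0],"delta_pos":[0,0,0],"hand":46}]'

```text
time_s: 10.78
ee_pos: [0.481, 0.2328, 0.1426]
tcp_rot: [0.858, 0.514, -0.001, -0.0]
ft_force: [0.2, -0.3, -0.9]
grip_width: 0.0461
```

>>> play_rows --rows '[{"turn":[0,0,0],"delta_pos":[0,0,0],"hand":15},{"turn":[0,0,0],"delta_pos":[0,0,0],"hand":15},{"turn":[0,0,0],"delta_pos":[0,0,0],"hand":15},{"turn":[0,0,0],"delta_pos":[0,0,0],"hand":15},{"turn":[0,0,0],"delta_pos":[0,0,0],"hand":15}]' --newtons 40

```text
time_s: 11.2
ee_pos: [0.4818, 0.2336, 0.1447]
tcp_rot: [0.857, 0.515, 0.001, 0.0]
ft_force: [-0.3, -1.0, 6.4]
grip_width: 0.0275
```

Run:
```python
from h import *
s=read_state();print(s["ft_force"],s["moment"]);go((.481,.233,.143),62)
```

```text
[-0.2999 -0.9683  6.3573] [-0.1251  0.0369  0.036 ]
tcp [0.4818 0.2336 0.1447] jaw 62.03947287071703 q5 [ 0.3831  0.3408  1.6497 -0.0001  1.1495 -0.6997] turn world z deg -0.039472870717020214 -> tool z rad 0.0006889315592260577
delta mm now-frame [-0.8927 -0.4217  1.6516] after turn [-0.8929 -0.421   1.6516]
```

>>> play_rows --rows '[{"turn":[0,0,0],"delta_pos":[0,0,-1.5],"hand":15},{"turn":[0,0,-0.05],"delta_pos":[0,0,0],"hand":15},{"turn":[0,0,-0.05],"delta_pos":[0,0,0],"hand":15},{"turn":[0,0,-0.04],"delta_pos":[0,0,0],"hand":15},{"turn":[0,0,-0.04],"delta_pos":[0,0,0],"hand":15},{"turn":[0,0,0],"delta_pos":[0,0,0],"hand":15}]'

```text
time_s: 11.7
ee_pos: [0.4816, 0.2338, 0.1453]
tcp_rot: [0.807, 0.591, 0.0, -0.0]
ft_force: [2.5, 4.1, -1.5]
grip_width: 0.0274
```

Run:
```python
from h import *
s=read_state();print(s["ft_force"],s["moment"]);go((.481,.233,.143),62)
```

```text
[ 2.536   4.0541 -1.5273] [ 0.8385 -0.5318 -0.0236]
tcp [0.4816 0.2338 0.1453] jaw 72.46833022394115 q5 [ 0.3834  0.3402  1.6489  0.0006  1.1517 -0.8817] turn world z deg -10.468330223941152 -> tool z rad 0.18270682959380843
delta mm now-frame [-0.9794 -0.2864  2.3132] after turn [-1.015  -0.1041  2.3132]
```

>>> play_rows --rows '[{"turn":[0,0,-0.07],"delta_pos":[0,0,0],"hand":15},{"turn":[0,0,-0.07],"delta_pos":[0,0,0],"hand":15},{"turn":[0,0,-0.07],"delta_pos":[0,0,0],"hand":15},{"turn":[0,0,-0.07],"delta_pos":[0,0,0],"hand":15},{"turn":[0,0,0],"delta_pos":[0,0,0],"hand":15}]'

```text
time_s: 12.12
ee_pos: [0.4816, 0.2342, 0.1454]
tcp_rot: [0.716, 0.698, 0.001, -0.0]
ft_force: [2.8, 5.3, -2.6]
grip_width: 0.0276
```

Run:
```python
from h import *
s=read_state();print(s["ft_force"],s["moment"]);go((.481,.233,.143),62)
a=crop("top",125,180,70,76,7);b=crop("scene",262,100,44,76,7)
cv2.imwrite("pics/z7.png",np.hstack([a,b]))
```

```text
[ 2.8382  5.3236 -2.5882] [ 1.3328 -0.6627  0.0051]
tcp [0.4816 0.2342 0.1454] jaw 88.5815328574404 q5 [ 0.3837  0.3401  1.6487  0.0011  1.1514 -1.1628] turn world z deg -26.581532857440394 -> tool z rad 0.4639352685893914
delta mm now-frame [-1.1835 -0.5946  2.426 ] after turn [-1.3239 -0.0041  2.4263]
```

View pics/z7.png

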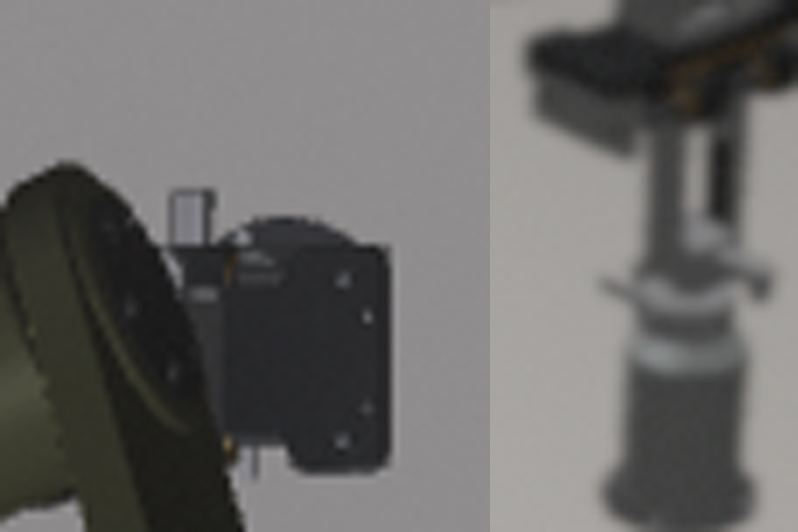

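The spout has turned with the gripper, from about -28° to roughly along world +x. The thread gives counter-clockwise, so I'll carry on that way.

>>> play_rows --rows '[{"turn":[0,0,-0.09],"delta_pos":[0.6,0.3,0],"hand":15},{"turn":[0,0,-0.1],"delta_pos":[0,0,0],"hand":15},{"turn":[0,0,-0.1],"delta_pos":[0,0,0],"hand":15},{"turn":[0,0,-0.1],"delta_pos":[0,0,0],"hand":15},{"turn":[0,0,-0.1],"delta_pos":[0,0,0],"hand":15},{"turn":[0,0,-0.1],"delta_pos":[0,0,0],"hand":15},{"turn":[0,0,-0.1],"delta_pos":[0,0,0],"hand":15},{"turn":[0,0,0],"delta_pos":[0,0,0],"hand":15}]'

```text
time_s: 12.88
ee_pos: [0.4815, 0.2349, 0.1452]
tcp_rot: [0.437, 0.9, 0.001, -0.0]
ft_force: [0.0, 7.2, -2.8]
grip_width: 0.0276
```

>>> play_rows --rows '[{"turn":[0,0,0],"delta_pos":[0,0,-1.5],"hand":15},{"turn":[0,0,0],"delta_pos":[0,0,-1.5],"hand":15},{"turn":[0,0,0],"delta_pos":[0,0,-1],"hand":15},{"turn":[0,0,0],"delta_pos":[0,0,0],"hand":15}]'

```text
time_s: 13.22
ee_pos: [0.4817, 0.2347, 0.1491]
tcp_rot: [0.44, 0.898, 0.001, -0.0]
ft_force: [2.6, 6.4, -3.9]
grip_width: 0.0275
```

Run:
```python
from h import *
s=read_state();print(s["ft_force"],s["moment"]);go((.481,.233,.143),62)
```

```text
[ 2.6433  6.3761 -3.9405] [ 1.5394 -0.4984  0.0096]
tcp [0.4817 0.2347 0.1491] jaw 127.85455620073085 q5 [ 0.3845  0.3369  1.6435  0.0012  1.1604 -1.8475] turn world z deg -65.85455620073085 -> tool z rad 1.1493788331424013
delta mm now-frame [-0.9096 -1.6301  6.1456] after turn [-1.8573  0.1549  6.1465]
```

>>> play_rows --rows '[{"turn":[0,0,0],"delta_pos":[0.4,0.7,-1],"hand":15},{"turn":[0,0,0],"delta_pos":[0,0,-1.5],"hand":15},{"turn":[0,0,0],"delta_pos":[0,0,-1.5],"hand":15},{"turn":[0,0,0],"delta_pos":[0,0,0],"hand":15}]'

```text
time_s: 13.55
ee_pos: [0.482, 0.2348, 0.1535]
tcp_rot: [0.439, 0.898, 0.0, -0.0]
ft_force: [-0.5, 2.5, -1.8]
grip_width: 0.028
```

>>> play_rows --rows '[{"turn":[0,0,0],"delta_pos":[0,0,-4],"hand":15},{"turn":[0,0,0],"delta_pos":[0,0,-7],"hand":15},{"turn":[0,0,0],"delta_pos":[0,0,-9],"hand":15},{"turn":[0,0,0],"delta_pos":[0,0,-10],"hand":15},{"turn":[0,0,0],"delta_pos":[0,0,-10],"hand":15},{"turn":[0,0,0],"delta_pos":[0,0,-10],"hand":15},{"turn":[0,0,0],"delta_pos":[0,0,-10],"hand":15},{"turn":[0,0,0],"delta_pos":[0,0,-10],"hand":15},{"turn":[0,0,0],"delta_pos":[0,0,-8],"hand":15},{"turn":[0,0,0],"delta_pos":[0,0,-4],"hand":15},{"turn":[0,0,0],"delta_pos":[0,0,0],"hand":15},{"turn":[0,0,0],"delta_pos":[0,0,0],"hand":15}]'

```text
time_s: 14.55
ee_pos: [0.4819, 0.2348, 0.235]
tcp_rot: [0.439, 0.899, -0.0, -0.0]
ft_force: [0.1, 0.2, -2.2]
grip_width: 0.0276
```

Run:
```python
from h import *
print(read_state()["ft_force"]);print(proj("scene",(.481,.233,.118)))
a=crop("scene",250,75,80,100,6);b=crop("scene",155,200,50,100,6)
cv2.imwrite("pics/z8.png",np.hstack([a,b]))
```

```text
[ 0.0516  0.2474 -2.2356]
[290.0164 142.264 ]
```

View pics/z8.png

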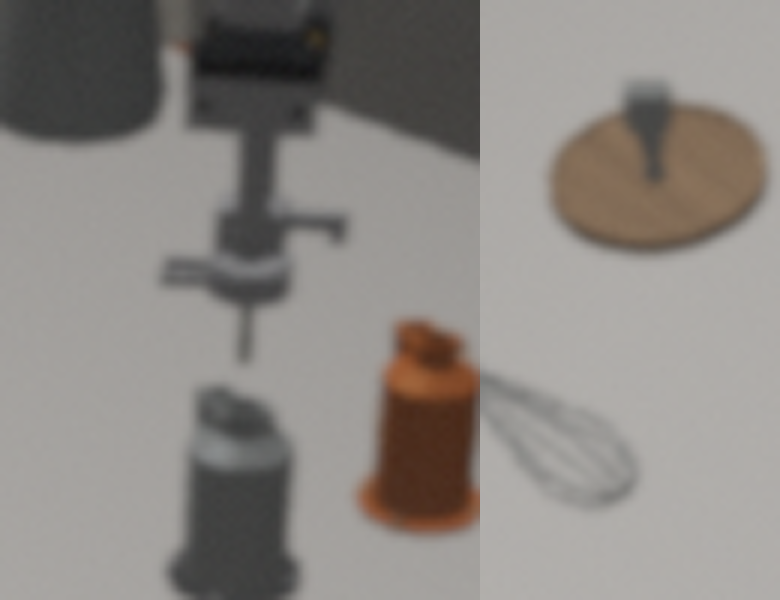

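The pump hangs upright with its tube end at about (291,134), clear of the neck rim at about (290,142). The pin still stands on the coaster. Handing in.

```bash
python3 -c "
from station import env
print(env.close_job())"
```

```text
the job is handed in; nothing more can be done
None
```

I pulled the pin out and stood it upright near the middle of the coaster. I then unscrewed the pump top; it turned counter-clockwise on the first try, about 1.15 rad, so the thread is right-handed. The job is handed in with the pump lifted about 90 mm from its seat and still in the gripper. No verdict was reported.

**Last checks**
- **Pump:** it looked upright, with the tube end about 25 mm above the neck rim by the arm's readings. The force on the wrist was 2.2 N down, roughly the pump's weight of 1.6 N, and almost nothing sideways, so it should no longer be touching the dispenser. The finger opening was 27.6 mm on the 28 mm press head.
- **Pin:** it was still standing near the coaster's centre in the last picture.
- **Time:** the robot's clock was at about 14.6 s of the 54 s allowed.
- **Other objects:** the whisk looked undisturbed and nothing was bumped along the way. I did not take a separate picture at the end to check the brush and sugar bowl, though the gripper never went near them.
- **Disagreement:** the gripper rode up 2–3 mm with about 6 N when closing on the pin and on the pump. There was also up to 7 N sideways while unscrewing. I eased the sideways force by shifting about 1 mm before the lift.

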